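# Sort the hemostats on the repair mat by their ratchets

### The job

Tidy the three hemostats on the blue repair mat by sliding them, without picking any up: push those that are ratcheted shut into the far lane (wholly between the far white line and the far rail), and draw the one that is open into the near lane (wholly between the near white line and the near rail), ready to hand. Move the open one gently so that its jaws stay open, and leave the little jar and the dish that stand between them where they are.

Things in the scene. Friction and masses are not known exactly. Their poses are not given: they have to be found in the camera images.
- sorting_mat: Fixed blue silicone mat, 315 mm (its x) by 660 mm (its y), 4 mm thick. Origin at bench height; the mat's top is 4 mm above it. +x points away from the robot, +y to its left; shifted and turned a little each time. The hemostats start side by side, pivots at x = -5 to 35 mm, about 200 mm apart along y. The ends (y = +-330 mm) are open.
- far_lane (a point): Mid point of the far lane on the mat's top, at x = +100 mm in the mat's frame. The lane is 70 mm wide and runs the mat's length: from a 4 mm white line at mat x = +65 mm to the inner face of the far aluminium rail at x = +135 mm (rail 10 mm wide, top 16 mm above the bench).
- near_lane (a point): Mid point of the near lane (robot side) on the mat's top, at x = -90 mm in the mat's frame. The lane is 120 mm wide and runs the mat's length: from a 4 mm white line at mat x = -30 mm to the inner face of the near aluminium rail at x = -150 mm (rail 10 mm wide, top 16 mm above the bench).
- hemostat_1: Steel hemostat lying flat, 136 mm long, 6 to 8 mm thick, about 44 g, balanced near the pivot. Origin: underside of the pivot boss (15 mm diameter). Frame of half A: +x to its jaw (about the mat's +y), z up. Rings (24 mm outer diameter) 78 mm behind, tips 46 mm ahead; 51 mm wide shut. The tool's middle line is +x turned by -q/2 about z (q: its joint). Any hemostat may be at any place.
- hemostat_1_jaw (a joint): Angle between the halves, rad. Up to 0.06: ratcheted shut, jaws together, rigid. 0.36 or more: open, tips 16 mm or more apart, up to 90 mm wide over the rings; then held only by about 0.03 N m of pivot friction (limit 0.6), so pressing on a ring or jaw, or squashing a ring against a rail, closes it; pushing at the pivot does not.
- hemostat_1_ring_a (a point): Centre of the finger ring of half A of hemostat_1, 3 mm above its underside.
- hemostat_1_tip_a (a point): Jaw tip of half A of hemostat_1.
- hemostat_1_ring_b (a point): Centre of the finger ring of half B of hemostat_1, 3 mm above its underside.
- hemostat_1_tip_b (a point): Jaw tip of half B of hemostat_1.
- hemostat_2: Steel hemostat lying flat, 136 mm long, 6 to 8 mm thick, about 44 g, balanced near the pivot. Origin: underside of the pivot boss (15 mm diameter). Frame of half A: +x to its jaw (about the mat's +y), z up. Rings (24 mm outer diameter) 78 mm behind, tips 46 mm ahead; 51 mm wide shut. The tool's middle line is +x turned by -q/2 about z (q: its joint). Any hemostat may be at any place.
- hemostat_2_jaw (a joint): Angle between the halves, rad. Up to 0.06: ratcheted shut, jaws together, rigid. 0.36 or more: open, tips 16 mm or more apart, up to 90 mm wide over the rings; then held only by about 0.03 N m of pivot friction (limit 0.6), so pressing on a ring or jaw, or squashing a ring against a rail, closes it; pushing at the pivot does not.
- hemostat_2_ring_a (a point): Centre of the finger ring of half A of hemostat_2, 3 mm above its underside.
- hemostat_2_tip_a (a point): Jaw tip of half A of hemostat_2.
- hemostat_2_ring_b (a point): Centre of the finger ring of half B of hemostat_2, 3 mm above its underside.
- hemostat_2_tip_b (a point): Jaw tip of half B of hemostat_2.
- hemostat_3: Steel hemostat lying flat, 136 mm long, 6 to 8 mm thick, about 44 g, balanced near the pivot. Origin: underside of the pivot boss (15 mm diameter). Frame of half A: +x to its jaw (about the mat's +y), z up. Rings (24 mm outer diameter) 78 mm behind, tips 46 mm ahead; 51 mm wide shut. The tool's middle line is +x turned by -q/2 about z (q: its joint). Any hemostat may be at any place.
- hemostat_3_jaw (a joint): Angle between the halves, rad. Up to 0.06: ratcheted shut, jaws together, rigid. 0.36 or more: open, tips 16 mm or more apart, up to 90 mm wide over the rings; then held only by about 0.03 N m of pivot friction (limit 0.6), so pressing on a ring or jaw, or squashing a ring against a rail, closes it; pushing at the pivot does not.
- hemostat_3_ring_a (a point): Centre of the finger ring of half A of hemostat_3, 3 mm above its underside.
- hemostat_3_tip_a (a point): Jaw tip of half A of hemostat_3.
- hemostat_3_ring_b (a point): Centre of the finger ring of half B of hemostat_3, 3 mm above its underside.
- hemostat_3_tip_b (a point): Jaw tip of half B of hemostat_3.
- flux_jar: Bystander: amber glass jar with black cap, 24 mm diameter, 30 mm high, standing loose on the mat between two hemostats. Origin: centre of its underside.
- screw_dish: Bystander: small round steel dish, 28 mm diameter, 14 mm high, standing loose on the mat between the other two hemostats. Origin: centre of its underside.
Mind the look-alikes: they are no part of the job. Leave any yellow look-alike of the hemostat_3 alone.

How it is judged:
By the outcome, as a careful person would: the job done as asked, in the order asked, and still so for the second after the job is handed in, with the robot touching nothing.
It also fails if it takes over 48 s, if anything falls off the work surface, if the arm or the gripper's body presses on something with over 40 N, if the wrist force passes 120 N, or if a joint passes its speed limit or range.

### The arm

A 7-joint arm with a two-finger parallel gripper is mounted at the origin on the work surface. World frame = base frame: x ahead of the robot, y to its left, z up, the work surface at z = 0. Lengths are in m, angles in rad, forces in N, time in s.
With the tool pointing down it reaches from about 0.425 to 0.925 m from the base axis. Payload 6.8 kg.
Tool frame: the origin (TCP) lies between the finger pads; the fingertips stand 17 mm ahead of it and the grasp point (between the pads) lies 2 mm behind it; z points along the fingers, x is the direction in which the jaws open and shut, and the axes are right-handed (so a half turn about z gives the same grasp; the last joint's range is limited). The gripper opens to 85 mm and grips with 20 to 120 N. Pads are 22 mm wide; open, the fingers measure 114 mm over their backs; the gripper's body (76 mm by 85 mm) begins 54 mm behind the grasp point. The pads swing forward as they close: fully open they stand 13 mm farther back than shut.
Start: joints at [1.092, 0.477, 0.022, 1.555, -0.011, 1.109, -0.083], TCP at [0.245, -0.629, 0.228] pointing down, gripper open.
Joint ranges: [-2.96, 2.96], [-0.34, 2.1], [-1.41, 1.46], [0.24, 2.44], [-1.37, 4.51], [0.17, 1.92], [-2.96, 2.96]. Speed limits (rad/s): [2.39, 2.39, 3.14, 3.14, 3.14, 3.14, 3.14].

### API

Orientations are given as a unit quaternion [w, x, y, z].
In Python, from station import readout, read_camera, get_calibration, bot, models gives the robot as it stands.
- The arm moves only by the tool carry_out, never from a script. Its argument "deltas" is a list of rows, each a list of 2 entries, a list of its own where there are three numbers: the shift along the tool's x, y, z in cm, then the turn about the tool's z in degrees. A call has 1 to 10 rows; each row is the pose to reach, as a shift and turn from the pose measured when the call began, along the tool's axes at that moment; what a row does not reach only later rows make up. A row lasts 1/8 s, in which the tool goes at most 62.5 mm and 10.7 degrees, less where a joint would pass 70% of its speed; a pose out of reach is approached as far as the arm can. A call with a gripper value outside its range is refused whole. "hand" is the opening, from 0 (shut) to 1 (fully open), set as the call begins (left out, the last holds). The fingers move at their own pace and stop on an object; "newtons" is the grip in N (left out, the last holds). Time passes only in rows, so rows that repeat a pose let the fingers close. It gives the time, the measured TCP pose, the force and the opening at its end, in the units of the state.
- readout.get_obs(): the state, without advancing time (a new reading comes with each control period).
- read_camera(name): name is "scene" or "top" or "wrist"; returns the picture (420x560x3 uint8, red, green, blue); there is no depth.
- get_calibration(name): a dict with "fov_y" (degrees; the focal length in pixels is half the picture's height over the tangent of half this angle, whatever the lens; pixels are square), "cx", "cy" (the principal point, pixels), "D" ([k1, k2, p1, p2, k3] as OpenCV has them; the pictures are not rectified), "world_from_camera" (4x4, takes a point from camera to world coordinates). Camera axes: x right, y down, z forward; pixel columns grow to the right and rows downward; lengths in m; the calibration is good to about 2 mm. A picture is of the moment at which its call begins: read the wrist's pose just before it. get_calibration takes no time and is no camera call; for the wrist camera it gives the pose at the moment of the call.
- bot.hand_in(): hands the job in, once; it reports no verdict.
Trained networks look in the newest picture that a camera, given by its name, has taken for a name from the list of things; names that differ only in an ending like _2 or _b are one class to them, and where a whole thing is asked for, a point or a joint stands for the part that bears it (a point fixed in the world has none). Each returns a list of dicts, best first, with "score" (0 to 1); they miss things now and then, are a little off and sometimes report something else, mostly with a low value. They report only what shows in the picture. A call takes as long as a camera call. They do not tell look-alikes from the thing itself.
- models.spot_in(query, camera): "centre" ([row, column] in pixels, amid what is visible of it).
The state is a dict: "t": time; "q": joint angles; "joint_vel": joint speeds; "joint_torque": joint torques, N m; "eef_pos": TCP position; "tool_rot": TCP orientation; "contact_force": force on the tool from outside, world axes, zero at the start; "torque": the same for the moment, N m; "gripper_width": opening from 0.0 (shut) to 1.0 (fully open).
Only numpy, scipy, OpenCV 4.12 (cv2) and the standard library are available. Lean on these libraries where they do the work, as an engineer would, in place of code of your own. Each camera call takes 0.05 s, during which the arm holds its last target. There are 200 camera calls.

## Working session

There is one attempt and no reset: what is moved stays moved. The work goes in short steps, Python scripts to look and compute and a tool call to move; the robot and the scene stay as the last step left them, time stands still between calls to the robot, and variables do not carry over. Pictures are saved under pics/ and viewed, about 8 in all and at most 12, crops included, and the job is handed in when it is done.

Besides the shell and the picture viewer there is one more tool, called after ">>>" by a JSON object that holds its "op" and its "data", one argument or row to a line. carry_out: Moves the arm, as the interface text tells. Its arguments: {"type":"object","properties":{"deltas":{"type":"array"},"hand":{"type":"number"},"newtons":{"type":"number"}},"required":["deltas"]}

```bash
mkdir -p pics; ls; python3 - <<'E'
from station import readout, read_camera, get_calibration, models
import cv2
o=readout.get_obs(); print(o['t'],o['eef_pos'],o['tool_rot'],o['gripper_width'])
for n in ['top','scene']:
    im=read_camera(n); cv2.imwrite(f'pics/{n}0.png',im[:,:,::-1])
    c=get_calibration(n); print(n,c)
    for q in ['hemostat_1','flux_jar','screw_dish','hemostat_1_ring_a','hemostat_1_tip_a']:
        if n=='top': print(q,[(round(d['score'],2),[round(x) for x in d['centre']]) for d in models.spot_in(q,n)])
E
```

```text
pics
0.0 [ 0.24434288 -0.62856021  0.22694089] [-4.52154902e-04  8.25349250e-01 -5.64621780e-01 -8.10461241e-04] 0.999464835256684
top {'fov_y': 56.86924826032232, 'cx': 280.40185963626396, 'cy': 208.4891448543945, 'D': array([-0.02320213,  0.        ,  0.        ,  0.        ,  0.        ]), 'world_from_camera': array([[ 1.06939929e-02, -9.88407120e-01,  1.51449674e-01,
         3.47594983e-01],
       [-9.99940417e-01, -1.09024533e-02, -5.46100662e-04,
         1.79553459e-02],
       [ 2.19094278e-03, -1.51434810e-01, -9.88464819e-01,
         8.24696338e-01],
       [ 0.00000000e+00,  0.00000000e+00,  0.00000000e+00,
         1.00000000e+00]])}
hemostat_1 [(0.86, [322, 165]), (0.71, [183, 383]), (0.62, [173, 302]), (0.59, [166, 214]), (0.57, [165, 216])]
flux_jar [(0.54, [168, 243])]
screw_dish [(0.51, [181, 336])]
hemostat_1_ring_a [(0.64, [175, 310]), (0.63, [175, 303])]
hemostat_1_tip_a [(0.91, [176, 299]), (0.71, [175, 307])]
scene {'fov_y': 49.470579401480904, 'cx': 274.7558256852525, 'cy': 208.47842708958058, 'D': array([0.02819512, 0.        , 0.        , 0.        , 0.        ]), 'world_from_camera': array([[-0.15772442,  0.80946062, -0.56559395,  0.94329119],
       [ 0.98746827,  0.12614198, -0.09483993,  0.11368814],
       [-0.00542405, -0.57346465, -0.81921235,  0.75824138],
       [ 0.        ,  0.        ,  0.        ,  1.        ]])}
```

```bash
python3 - <<'E'
import cv2
im=cv2.imread('pics/top0.png'); cv2.imwrite('pics/top0b.png',cv2.resize(im,(800,600),interpolation=cv2.INTER_CUBIC))
E
```

```text
(no output)
```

View pics/top0b.png

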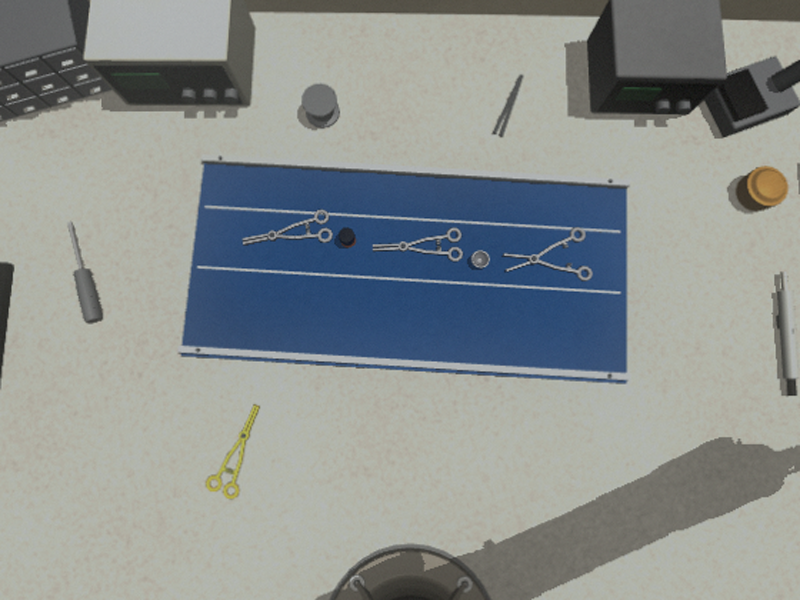

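The picture shows three steel hemostats on the mat, with pivots at about (272,235), (403,246) and (534,259) in the 800-px view. The right one is open, and the left and middle ones look shut. The jar is at (346,237) and the dish at (480,259). The yellow look-alike at (235,450) is off the mat. The tweezers at (508,105) are another thing to avoid. Next I'll measure in a rectified mat view.

```bash
cat > h.py <<'E'
import numpy as np, cv2
from station import readout, read_camera, get_calibration, models
def K(c): 
    f=210/np.tan(np.radians(c['fov_y']/2)); return np.array([[f,0,c['cx']],[0,f,c['cy']],[0,0,1.]])
def p2w(uv,c,z=0.004):
    n=cv2.undistortPoints(np.array(uv,float).reshape(-1,1,2),K(c),c['D']).reshape(-1,2)
    T=c['world_from_camera']; d=np.c_[n,np.ones(len(n))]@T[:3,:3].T
    return (T[:3,3]+d*((z-T[2,3])/d[:,2])[:,None])[:,:2]
def w2p(P,c):
    W=np.linalg.inv(c['world_from_camera']); r,_=cv2.Rodrigues(W[:3,:3])
    return cv2.projectPoints(np.array(P,float).reshape(-1,1,3),r,W[:3,3],K(c),c['D'])[0].reshape(-1,2)
def m2w(m,M): # M=(x,y,th); mat xy->world xy
    x,y,t=M; m=np.atleast_2d(m); R=np.array([[np.cos(t),-np.sin(t)],[np.sin(t),np.cos(t)]]); return m@R.T+[x,y]
def w2m(w,M):
    x,y,t=M; R=np.array([[np.cos(t),-np.sin(t)],[np.sin(t),np.cos(t)]]); return (np.atleast_2d(w)-[x,y])@R
def ortho(im,c,M,xr=(-165,150),yr=(-340,340),s=1.15,z=0.004):
    h=int((xr[1]-xr[0])*s); w=int((yr[1]-yr[0])*s)
    v,u=np.mgrid[:h,:w]; m=np.c_[(xr[1]-v.ravel()/s)/1e3,(yr[1]-u.ravel()/s)/1e3]
    p=w2p(np.c_[m2w(m,M),np.full(len(m),z)],c).astype(np.float32).reshape(h,w,2)
    return cv2.remap(im,p[...,0],p[...,1],cv2.INTER_CUBIC)
E
cat > m.py <<'E'
from h import *
im=cv2.imread('pics/top0.png'); c=get_calibration('top')
hsv=cv2.cvtColor(im,cv2.COLOR_BGR2HSV)
def line(a,b):
    a,b=np.array(a)/1.4286,np.array(b)/1.4286; pts=[]
    g=im[:,:,2].astype(float) # red channel: mat dark
    for u in np.arange(a[0]+3,b[0]-3,1):
        v0=a[1]+(b[1]-a[1])*(u-a[0])/(b[0]-a[0]); r=np.arange(int(v0)-3,int(v0)+5); w=g[r,int(u)]; w=np.clip(w-60,0,None)
        if w.sum()>20: pts.append([int(u),(w*r).sum()/w.sum()])
    W=p2w(pts,c); vx,vy,x,y=cv2.fitLine(W.astype(np.float32),cv2.DIST_HUBER,0,1e-4,1e-4).ravel(); return np.array([vx,vy]),np.array([x,y]),len(pts)
F=line((205,207),(620,231)); N=line((198,267),(620,292))
for d,p,n in (F,N): print(d,p,n,np.degrees(np.arctan2(d[0],-d[1]) if d[1]<0 else np.arctan2(-d[0],d[1])))
d=F[0]+np.sign(F[0]@N[0])*N[0]; d/=np.linalg.norm(d); d*=np.sign(d[1])  # +y of mat
t=np.arctan2(-d[0],d[1]); ex=np.array([d[1],-d[0]])
print('sep',(F[1]-N[1])@ex)
# ends: blue mask
msk=cv2.inRange(hsv,(100,90,40),(130,255,255)); ys,xs=np.nonzero(msk); W=p2w(np.c_[xs,ys],c)
xm=W@ex; off=((F[1]@ex-.065)+(N[1]@ex+.030))/2
ok=(abs(xm-off)<.13); ym=(W@d)[ok]; print('y range',np.percentile(ym,[.3,99.7]))
yc=np.percentile(ym,[.3,99.7]).mean(); o=ex*off+d*yc
M=(o[0],o[1],t); print('M',M); np.save('M.npy',M)
px=lambda L:np.array(L)/1.4286
for n,L in dict(left=[(272,235),(321,216),(326,236),(244,241)],mid=[(403,246),(455,235),(456,254),(375,247)],right=[(534,259),(578,235),(585,273),(505,255),(508,270)],jar_dish=[(346,242),(480,262)]).items():
    W=p2w(px(L),c,.007); print(n,'mat',(w2m(W,M)*1e3).round().tolist(),'world',(W*1e3).round().tolist())
cv2.imwrite('pics/o0.png',ortho(im,c,M,z=.007))
E
python3 m.py
```

```text
[0.05080963 0.99870837] [0.5976106  0.01422322] 285 -2.9124308
[0.050797 0.998709] [ 0.4989348 -0.0530296] 290 -2.9117067
sep 0.0951317
y range [-0.29467123  0.3591982 ]
M (np.float64(0.5320037839819431), np.float64(0.005242697385871034), np.float32(-0.05082519))
left mat [[25.0, 210.0], [59.0, 138.0], [28.0, 128.0], [13.0, 252.0]] world [[567.0, 214.0], [598.0, 141.0], [567.0, 132.0], [558.0, 256.0]]
mid mat [[20.0, 10.0], [42.0, -67.0], [12.0, -70.0], [16.0, 53.0]] world [[552.0, 15.0], [570.0, -64.0], [541.0, -66.0], [550.0, 57.0]]
right mat [[12.0, -188.0], [54.0, -255.0], [-5.0, -266.0], [16.0, -144.0], [-7.0, -150.0]] world [[535.0, -184.0], [573.0, -252.0], [514.0, -260.0], [540.0, -140.0], [517.0, -144.0]]
jar_dish mat [[21.0, 97.0], [2.0, -107.0]] world [[558.0, 101.0], [529.0, -102.0]]
```

View pics/o0.png

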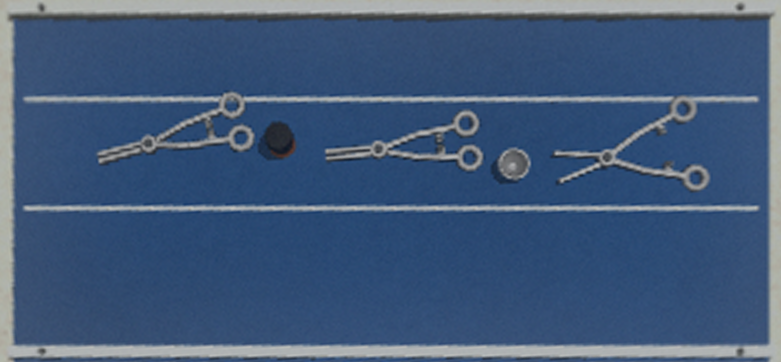

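The ortho view agrees with the given sizes. The line separation is 95 mm. In mat mm (x,y), the pivots are left (25,210), middle (20,10) and right (12,-188). Ring spacing is about 31 mm for left and middle (shut) and about 60 mm for right (open). The yellow look-alike is off the mat, so I'll ignore it. I'll do the shut pair first, starting with the middle one.

```bash
cat >> h.py <<'E'
def go(mx,my,z,yawm):
    "mat mm, world z mm, yaw of tool x in mat deg -> deltas (cm) and turn"
    from scipy.spatial.transform import Rotation as Ro
    M=np.load('M.npy'); o=readout.get_obs(); q=o['tool_rot']; R=Ro.from_quat([q[1],q[2],q[3],q[0]]).as_matrix()
    w=m2w([mx/1e3,my/1e3],M)[0]; d=R.T@(np.r_[w,z/1e3]-o['eef_pos'])*100
    yaw=np.degrees(np.arctan2(R[1,0],R[0,0])); turn=-((yawm+np.degrees(M[2])-yaw+180)%360-180)
    print('go',(mx,my,z,yawm),'->',d.round(2).tolist(),'turn',round(turn,1))
def where():
    from scipy.spatial.transform import Rotation as Ro
    M=np.load('M.npy'); o=readout.get_obs(); q=o['tool_rot']; R=Ro.from_quat([q[1],q[2],q[3],q[0]]).as_matrix()
    print('t',round(o['t'],2),'mat',(w2m(o['eef_pos'][:2],M)[0]*1e3).round(1),'z',round(o['eef_pos'][2]*1e3,1),'yaw',round(np.degrees(np.arctan2(R[1,0],R[0,0])-M[2]),1),'tilt',R[2].round(3),'F',o['contact_force'].round(1),'w',round(o['gripper_width'],2))
E
python3 -c "
from h import *
where(); go(-14,10,100,-85); go(-14,10,40,-85)"
```

```text
t 0.35 mat [-254.8 -648.1] z 227.7 yaw -65.8 tilt [-0.  0. -1.] F [-0.2 -0.7  0.9] w 1.0
go (-14, 10, 100, -85) -> [-50.18, -48.91, 12.79] turn 19.2
go (-14, 10, 40, -85) -> [-50.18, -48.91, 18.79] turn 19.2
```

>>> {"op": "carry_out", "data": {
  "deltas": [
    [[-50.2, -48.9, 12.8], 19.2],
    [[-50.2, -48.9, 12.8], 19.2],
    [[-50.2, -48.9, 12.8], 19.2],
    [[-50.2, -48.9, 12.8], 19.2],
    [[-50.2, -48.9, 12.8], 19.2],
    [[-50.2, -48.9, 12.8], 19.2],
    [[-50.2, -48.9, 12.8], 19.2],
    [[-50.2, -48.9, 12.8], 19.2],
    [[-50.2, -48.9, 12.8], 19.2],
    [[-50.2, -48.9, 12.8], 19.2]
  ],
  "hand": 0.4
}}

```text
t: 1.6
eef_pos: [0.4856, -0.0615, 0.1156]
tool_rot: [-0.0, 0.719, -0.695, 0.0]
contact_force: [1.2, -0.6, -0.6]
gripper_width: 0.396
```

>>> {"op": "carry_out", "data": {
  "deltas": [
    [[0, 0, 0], 0]
  ]
}}

```text
t: 1.72
eef_pos: [0.4872, -0.0559, 0.1153]
tool_rot: [-0.001, 0.723, -0.691, -0.0]
contact_force: [-0.3, -1.1, 0.4]
gripper_width: 0.398
```

```bash
python3 -c "
from h import *
where(); go(-14,10,40,-85);go(-14,10,30,-85)"
```

```text
t 1.73 mat [-41.6 -63.3] z 115.3 yaw -84.6 tilt [-0.002 -0.002 -1.   ] F [-0.3 -1.1  0.4] w 0.4
go (-14, 10, 40, -85) -> [-7.02, -3.43, 7.56] turn 0.4
go (-14, 10, 30, -85) -> [-7.01, -3.43, 8.56] turn 0.4
```

>>> {"op": "carry_out", "data": {
  "deltas": [
    [[-7.0, -3.4, 4.0], 0],
    [[-7.0, -3.4, 5.5], 0],
    [[-7.0, -3.4, 7.5], 0],
    [[-7.0, -3.4, 8.5], 0],
    [[-7.0, -3.4, 8.5], 0],
    [[-7.0, -3.4, 8.7], 0],
    [[-7.0, -3.4, 8.9], 0],
    [[-7.0, -3.4, 9.1], 0],
    [[-7.0, -3.4, 9.2], 0],
    [[-7.0, -3.4, 9.2], 0]
  ]
}}

```text
t: 2.98
eef_pos: [0.5182, 0.0158, 0.0235]
tool_rot: [-0.001, 0.723, -0.691, -0.0]
contact_force: [-0.1, 0.2, 1.0]
gripper_width: 0.4
```

```bash
python3 -c "
from h import *
where(); im=read_camera('wrist'); cv2.imwrite('pics/w1.png',im[:,:,::-1])"
```

```text
t 2.98 mat [-14.3   9.8] z 23.5 yaw -84.6 tilt [-0.002 -0.002 -1.   ] F [-0.1  0.2  1. ] w 0.4
```

View pics/w1.png

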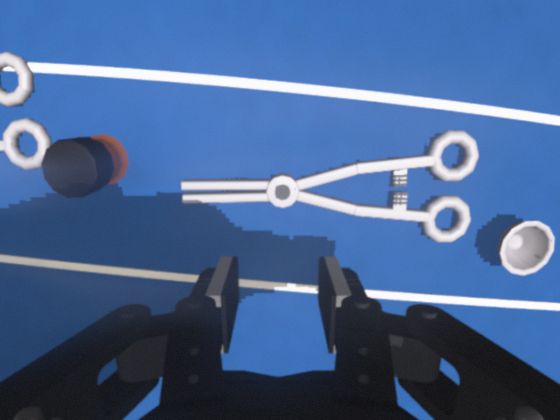

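The wrist view shows the shut tool centred on the finger gap, with its pivot at (283,190) and the fingers at (228,290) and (335,290). The jar at (85,165) and dish at (527,248) are clear. I'll probe down for the mat.

>>> {"op": "carry_out", "data": {
  "deltas": [
    [[0, 0, 0.1], 0],
    [[0, 0, 0.2], 0],
    [[0, 0, 0.3], 0],
    [[0, 0, 0.3], 0]
  ]
}}

```text
t: 3.52
eef_pos: [0.5182, 0.0158, 0.0204]
tool_rot: [-0.001, 0.723, -0.691, -0.0]
contact_force: [-0.1, -0.0, -0.1]
gripper_width: 0.401
```

>>> {"op": "carry_out", "data": {
  "deltas": [
    [[0, 0, 0.1], 0],
    [[0, 0, 0.2], 0],
    [[0, 0, 0.2], 0]
  ]
}}

```text
t: 3.9
eef_pos: [0.5181, 0.0158, 0.0183]
tool_rot: [-0.001, 0.723, -0.691, -0.0]
contact_force: [0.2, -0.4, -0.5]
gripper_width: 0.4
```

```bash
python3 -c "
from h import *
where(); go(40,10,18.5,-86); go(78,10,18.5,-90)"
```

```text
t 3.9 mat [-14.4   9.9] z 18.3 yaw -84.6 tilt [-0.002 -0.001 -1.   ] F [ 0.2 -0.4 -0.5] w 0.4
go (40, 10, 18.5, -86) -> [0.5, -5.42, -0.01] turn 1.4
go (78, 10, 18.5, -90) -> [0.86, -9.2, -0.01] turn 5.4
```

>>> {"op": "carry_out", "data": {
  "deltas": [
    [[0.1, -1.0, 0], 0],
    [[0.2, -2.0, 0], 0],
    [[0.3, -3.0, 0], 0],
    [[0.4, -4.2, 0], 1],
    [[0.5, -5.4, 0], 1.5],
    [[0.6, -6.4, 0], 2.5],
    [[0.7, -7.4, 0], 3.5],
    [[0.8, -8.2, 0], 4.5],
    [[0.85, -8.8, 0], 5.4],
    [[0.86, -9.2, 0], 5.4]
  ]
}}

```text
t: 5.15
eef_pos: [0.6106, 0.0113, 0.0184]
tool_rot: [0.001, -0.689, 0.725, 0.0]
contact_force: [0.3, -0.9, 0.2]
gripper_width: 0.397
```

```bash
python3 -c "
from h import *
where(); im=read_camera('wrist')[:,:,::-1]; c=get_calibration('wrist'); M=np.load('M.npy')
cv2.imwrite('pics/w2.png',ortho(im,c,M,xr=(-40,150),yr=(-100,120),s=3,z=.007))"
```

```text
t 5.15 mat [78.2 10. ] z 18.4 yaw -90.0 tilt [-0.002 -0.001 -1.   ] F [ 0.3 -0.9  0.2] w 0.4
```

View pics/w2.png

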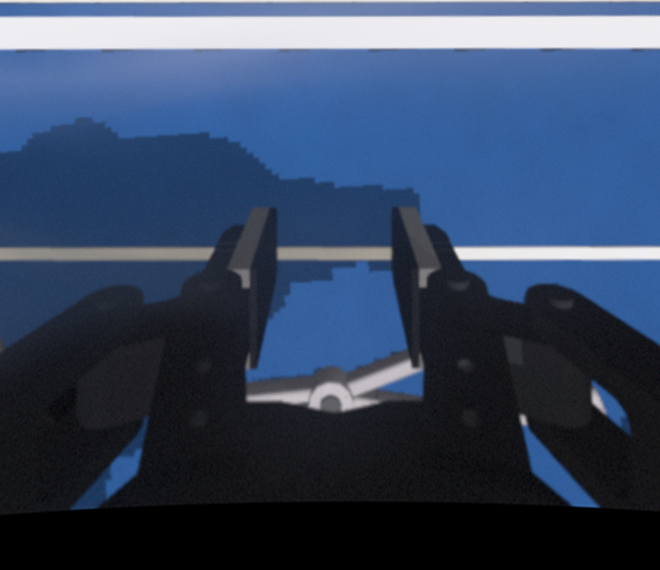

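The fingers passed over it. The pivot is still at mat (18,10), so the tips of the part-open fingers ride too high. I'll go back and probe down until I touch the mat.

```bash
python3 -c "
from h import *
go(-16,10,30,-86); go(-16,10,16,-86)"
```

```text
go (-16, 10, 30, -86) -> [0.0, 9.46, -1.17] turn -3.9
go (-16, 10, 16, -86) -> [0.01, 9.47, 0.23] turn -3.9
```

>>> {"op": "carry_out", "data": {
  "deltas": [
    [[0, 0, -1.2], 0],
    [[0, 4.0, -1.2], -2],
    [[0, 8.0, -1.2], -4],
    [[0, 9.5, -1.2], -4],
    [[0, 9.5, 0], -4],
    [[0, 9.5, 0.2], -4],
    [[0, 9.5, 0.4], -4],
    [[0, 9.5, 0.5], -4],
    [[0, 9.5, 0.6], -4]
  ]
}}

```text
t: 6.32
eef_pos: [0.5165, 0.0162, 0.0122]
tool_rot: [-0.002, 0.714, -0.7, -0.0]
contact_force: [-0.3, 0.3, 0.5]
gripper_width: 0.401
```

>>> {"op": "carry_out", "data": {
  "deltas": [
    [[0, 0, 0.1], 0],
    [[0, 0, 0.2], 0],
    [[0, 0, 0.2], 0]
  ]
}}

```text
t: 6.7
eef_pos: [0.5165, 0.0162, 0.0102]
tool_rot: [-0.002, 0.714, -0.7, -0.0]
contact_force: [-0.7, 0.4, -0.1]
gripper_width: 0.401
```

>>> {"op": "carry_out", "data": {
  "deltas": [
    [[0, 0, 0.1], 0],
    [[0, 0, 0.2], 0],
    [[0, 0, 0.2], 0]
  ]
}}

```text
t: 7.08
eef_pos: [0.5164, 0.0161, 0.0082]
tool_rot: [-0.001, 0.714, -0.7, -0.0]
contact_force: [-0.4, -0.3, 0.2]
gripper_width: 0.401
```

```bash
python3 -c "
from h import *
where(); im=read_camera('scene')[:,:,::-1]; c=get_calibration('scene')
o=readout.get_obs(); p=w2p(o['eef_pos'],c)[0]; print(p); u,v=int(p[0]),int(p[1])
cv2.imwrite('pics/s1.png',cv2.resize(im[max(v-70,0):v+70,u-95:u+95],None,fx=4,fy=4,interpolation=cv2.INTER_CUBIC))"
```

```text
t 7.08 mat [-16.1  10.1] z 8.2 yaw -86.0 tilt [-0.002 -0.002 -1.   ] F [-0.4 -0.3  0.2] w 0.4
[261.60587792 246.60136866]
```

View pics/s1.png

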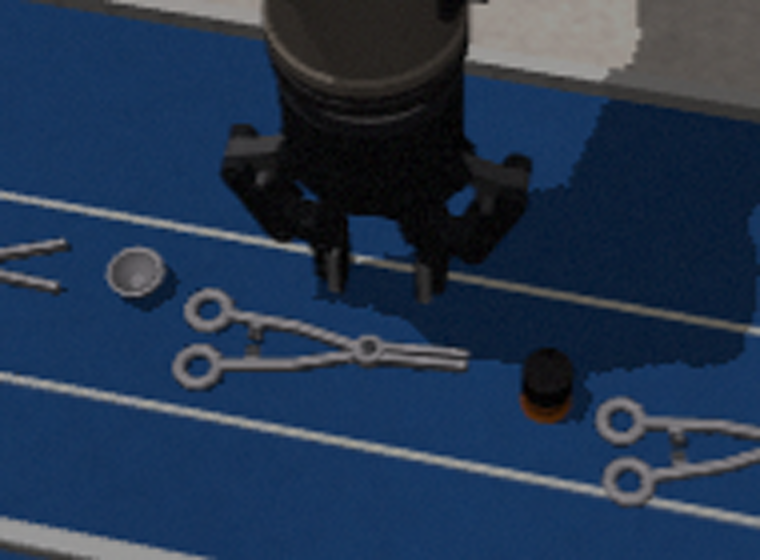

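The hemostats and bystanders are undisturbed. The finger tips at crop (335,293) and (425,300) are near the mat but still a little above it, so I'll probe on.

>>> {"op": "carry_out", "data": {
  "deltas": [
    [[0, 0, 0.1], 0],
    [[0, 0, 0.2], 0],
    [[0, 0, 0.2], 0]
  ]
}}

```text
t: 7.5
eef_pos: [0.5164, 0.0161, 0.0061]
tool_rot: [-0.001, 0.714, -0.7, -0.0]
contact_force: [-0.2, -0.7, 0.1]
gripper_width: 0.397
```

>>> {"op": "carry_out", "data": {
  "deltas": [
    [[0, 0, 0.1], 0],
    [[0, 0, 0.2], 0],
    [[0, 0, 0.2], 0]
  ]
}}

```text
t: 7.88
eef_pos: [0.5163, 0.0161, 0.004]
tool_rot: [-0.001, 0.714, -0.7, -0.0]
contact_force: [0.1, 0.7, -0.2]
gripper_width: 0.399
```

```bash
python3 -c "
from h import *
from scipy.spatial.transform import Rotation as Ro
o=readout.get_obs(); q=o['tool_rot']; R=Ro.from_quat([q[1],q[2],q[3],q[0]]).as_matrix()
c=get_calibration('wrist'); print(np.round(R.T@(c['world_from_camera'][:3,3]-o['eef_pos']),3))
im=read_camera('wrist')[:,:,::-1].copy(); 
for k in (-13,-5,4,10,17):
  for x in (-17,17):
    p=w2p(o['eef_pos']+R@np.array([x,-11,k])/1e3,c)[0]; print(k,x,p.round()); cv2.circle(im,tuple(int(a) for a in p),2,(0,255-8*(k+13),8*(k+13)),-1)
cv2.imwrite('pics/w3.png',cv2.resize(im[100:400,80:480],None,fx=2,fy=2))"
```

```text
[ 0.001 -0.067 -0.146]
-13 -17 [232. 259.]
-13 17 [317. 259.]
-5 -17 [234. 252.]
-5 17 [315. 252.]
4 -17 [237. 244.]
4 17 [313. 244.]
10 -17 [238. 240.]
10 17 [312. 240.]
17 -17 [240. 235.]
17 17 [311. 235.]
```

View pics/w3.png

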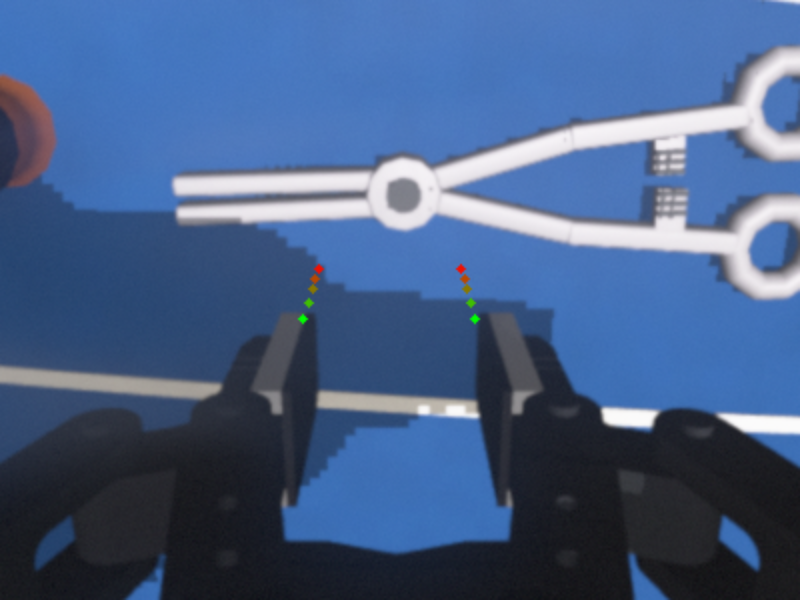

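The wrist view shows the fingertips at crop (302,315) and (480,315). That fits tips well short of where I assumed, about 10 mm above the mat. I'll keep probing down.

>>> {"op": "carry_out", "data": {
  "deltas": [
    [[0, 0, 0.2], 0],
    [[0, 0, 0.4], 0],
    [[0, 0, 0.4], 0]
  ]
}}

```text
t: 8.3
eef_pos: [0.5163, 0.0162, -0.0001]
tool_rot: [-0.001, 0.714, -0.7, -0.0]
contact_force: [0.1, 0.2, 0.5]
gripper_width: 0.398
```

>>> {"op": "carry_out", "data": {
  "deltas": [
    [[0, 0, 0.1], 0],
    [[0, 0, 0.2], 0],
    [[0, 0, 0.2], 0]
  ]
}}

```text
t: 8.68
eef_pos: [0.5164, 0.0161, -0.0003]
tool_rot: [-0.001, 0.714, -0.7, -0.0]
contact_force: [-7.6, 0.4, 24.9]
gripper_width: 0.399
```

Mat contact comes at TCP z≈0. I'll push at TCP z≈1.5 mm, so the tips are about 1.5 mm above the mat.

>>> {"op": "carry_out", "data": {
  "deltas": [
    [[0, 0, -0.2], 0],
    [[0, 0, -0.2], 0]
  ]
}}

```text
t: 8.93
eef_pos: [0.5166, 0.0161, 0.0019]
tool_rot: [-0.001, 0.714, -0.7, 0.0]
contact_force: [0.7, -0.1, 0.3]
gripper_width: 0.4
```

```bash
python3 -c "
from h import *
where(); go(78,10,1.7,-88);go(30,10,1.7,-87)"
```

```text
t 8.93 mat [-16.   10.1] z 1.9 yaw -86.0 tilt [-0.002 -0.002 -1.   ] F [ 0.7 -0.1  0.3] w 0.4
go (78, 10, 1.7, -88) -> [0.67, -9.37, 0.03] turn 2.0
go (30, 10, 1.7, -87) -> [0.33, -4.58, 0.03] turn 1.0
```

>>> {"op": "carry_out", "data": {
  "deltas": [
    [[0.1, -1.0, 0], 0],
    [[0.15, -2.0, 0], 0],
    [[0.2, -3.0, 0], 0],
    [[0.3, -4.0, 0], 1],
    [[0.35, -5.0, 0], 1],
    [[0.4, -6.0, 0], 1],
    [[0.5, -7.0, 0], 2],
    [[0.6, -8.0, 0], 2],
    [[0.65, -8.8, 0], 2],
    [[0.7, -9.3, 0], 2]
  ]
}}

```text
t: 10.18
eef_pos: [0.6102, 0.011, 0.002]
tool_rot: [0.001, -0.702, 0.712, -0.0]
contact_force: [-1.2, -1.2, 0.5]
gripper_width: 0.403
```

```bash
python3 -c "
from h import *
where(); im=read_camera('wrist')[:,:,::-1]; c=get_calibration('wrist'); M=np.load('M.npy')
cv2.imwrite('pics/w4.png',ortho(im,c,M,xr=(20,150),yr=(-100,120),s=3,z=.007))"
```

```text
t 10.18 mat [77.8  9.7] z 2.0 yaw -88.0 tilt [-0.002 -0.002 -1.   ] F [-1.2 -1.2  0.5] w 0.4
```

View pics/w4.png

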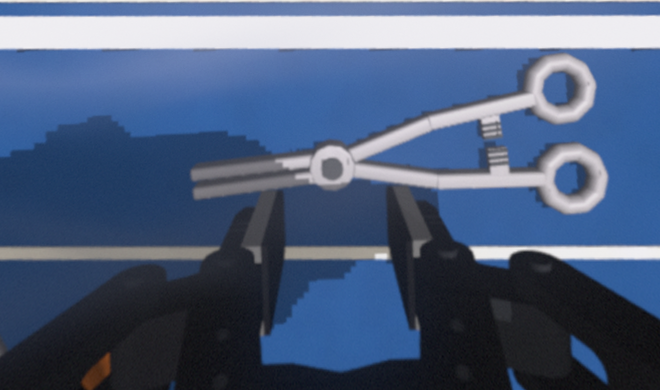

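The middle hemostat is now wholly in the far lane. Its pivot is at x≈94, its rings span 79–132, and its tips are at 84. Next is the left one.

```bash
python3 -c "
from h import *
go(60,10,2,-88); go(60,10,60,-83); go(-16,210,60,-83); go(-16,210,2,-83)"
```

```text
go (60, 10, 2, -88) -> [-0.1, 1.84, 0.01] turn 0.0
go (60, 10, 60, -83) -> [-0.11, 1.82, -5.79] turn -5.0
go (-16, 210, 60, -83) -> [-20.37, 8.71, -5.77] turn -5.0
go (-16, 210, 2, -83) -> [-20.36, 8.72, 0.03] turn -5.0
```

>>> {"op": "carry_out", "data": {
  "deltas": [
    [[-0.1, 1.5, 0], 0],
    [[-0.1, 2, -5.8], 0],
    [[-4, 3.5, -5.8], -2],
    [[-9, 5, -5.8], -5],
    [[-14, 7, -5.8], -5],
    [[-19, 8.7, -5.8], -5],
    [[-20.4, 8.7, -5.8], -5],
    [[-20.4, 8.7, -5.8], -5],
    [[-20.4, 8.7, -4], -5],
    [[-20.4, 8.7, -3], -5]
  ]
}}

```text
t: 11.48
eef_pos: [0.5264, 0.2136, 0.0305]
tool_rot: [-0.0, 0.731, -0.682, 0.0]
contact_force: [0.0, 0.1, 0.0]
gripper_width: 0.399
```

```bash
python3 -c "
from h import *
where(); go(-16,210,1.9,-83); im=read_camera('wrist')[:,:,::-1]; c=get_calibration('wrist'); M=np.load('M.npy')
cv2.imwrite('pics/w5.png',ortho(im,c,M,xr=(-20,80),yr=(85,275),s=4,z=.007))"
```

```text
t 11.47 mat [-16.1 207.8] z 30.5 yaw -83.1 tilt [-0.    -0.001 -1.   ] F [0.  0.1 0. ] w 0.4
go (-16, 210, 1.9, -83) -> [-0.21, -0.04, 2.86] turn -0.1
```

View pics/w5.png

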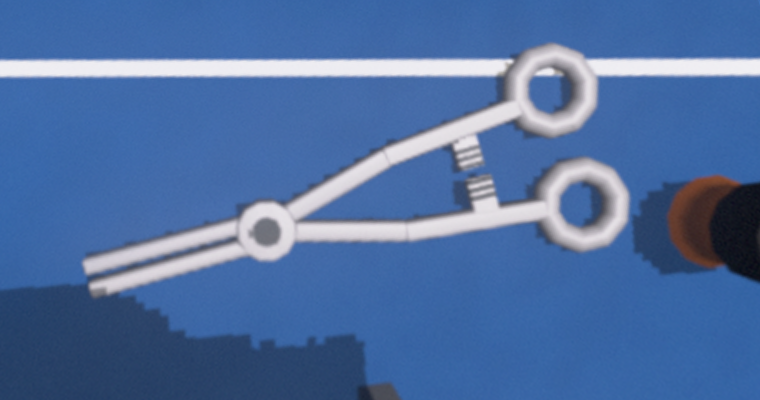

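>>> {"op": "carry_out", "data": {
  "deltas": [
    [[0, 0, 1.5], 0],
    [[0, 0, 2.5], 0],
    [[0, 0, 2.85], 0],
    [[0, 0, 2.85], 0]
  ]
}}

```text
t: 12.02
eef_pos: [0.5257, 0.2138, 0.0009]
tool_rot: [0.0, 0.731, -0.682, -0.0]
contact_force: [0.3, 0.6, 0.5]
gripper_width: 0.399
```

```bash
python3 -c "
from h import *
where(); go(40,208,1.8,-83); go(79,208,1.8,-93)"
```

```text
t 12.03 mat [-16.9 207.9] z 0.9 yaw -83.1 tilt [ 0.     0.001 -1.   ] F [0.3 0.6 0.5] w 0.4
go (40, 208, 1.8, -83) -> [0.68, -5.65, -0.1] turn -0.1
go (79, 208, 1.8, -93) -> [1.15, -9.52, -0.1] turn 9.9
```

>>> {"op": "carry_out", "data": {
  "deltas": [
    [[0.1, -1.0, -0.1], 0],
    [[0.25, -2.2, -0.1], 0],
    [[0.4, -3.4, -0.1], 0],
    [[0.55, -4.5, -0.1], 0],
    [[0.68, -5.6, -0.1], 0],
    [[0.8, -6.6, -0.1], 2],
    [[0.9, -7.6, -0.1], 4],
    [[1.0, -8.5, -0.1], 6.5],
    [[1.1, -9.2, -0.1], 9],
    [[1.1, -9.4, -0.1], 10]
  ]
}}

```text
t: 13.28
eef_pos: [0.6207, 0.2092, 0.0018]
tool_rot: [-0.0, -0.668, 0.744, -0.0]
contact_force: [-0.3, 0.3, 0.8]
gripper_width: 0.398
```

```bash
python3 -c "
from h import *
where(); im=read_camera('wrist')[:,:,::-1]; c=get_calibration('wrist'); M=np.load('M.npy')
cv2.imwrite('pics/w6.png',ortho(im,c,M,xr=(20,150),yr=(85,285),s=3.5,z=.007))"
```

```text
t 13.28 mat [ 78.2 208.2] z 1.8 yaw -93.2 tilt [ 0.001  0.    -1.   ] F [-0.3  0.3  0.8] w 0.4
```

View pics/w6.png

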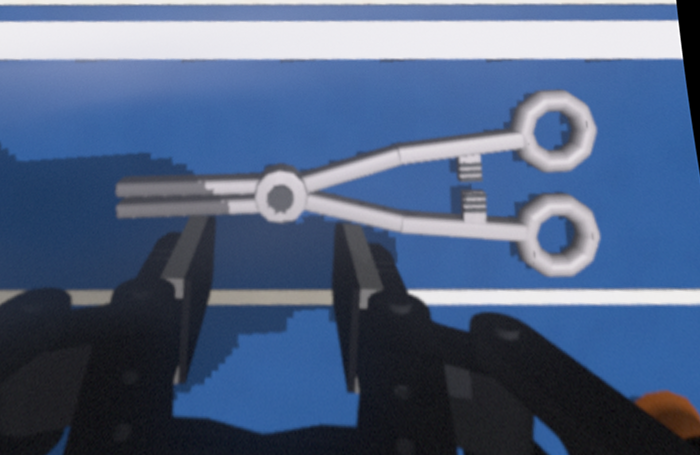

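The left hemostat is in the lane: its near ring edge (row 277) is 3.4 mm past the line, and the far side has 9.5 mm of room. I'll nudge it 3 mm more to centre it, then retreat and go to the open one, approaching from its far side.

>>> {"op": "carry_out", "data": {
  "deltas": [
    [[0, -0.2, 0], 0],
    [[0, -0.35, 0], 0],
    [[0, -0.35, 0], 0],
    [[0, 1.5, 0], 0],
    [[0, 1.5, -4], 0],
    [[0, 1.5, -6], 0],
    [[0, 1.5, -6], 0]
  ]
}}

```text
t: 14.2
eef_pos: [0.6074, 0.2114, 0.0636]
tool_rot: [0.002, -0.668, 0.744, -0.001]
contact_force: [1.9, 0.7, -0.9]
gripper_width: 0.399
```

```bash
python3 -c "
from h import *
where(); go(60,0,65,-80); go(55,-175,65,-73)"
```

```text
t 14.2 mat [ 64.8 209.7] z 63.6 yaw -93.2 tilt [-0.001 -0.003 -1.   ] F [ 1.9  0.7 -0.9] w 0.4
go (60, 0, 65, -80) -> [20.96, -0.7, -0.16] turn -13.2
go (55, -175, 65, -73) -> [38.47, -1.18, -0.19] turn -20.2
```

>>> {"op": "carry_out", "data": {
  "deltas": [
    [[5, -0.2, -0.2], -4],
    [[10, -0.3, -0.2], -8],
    [[15, -0.5, -0.2], -12],
    [[20, -0.7, -0.2], -16],
    [[25, -0.8, -0.2], -20],
    [[30, -1, -0.2], -20],
    [[35, -1.1, -0.2], -20],
    [[38.5, -1.2, -0.2], -20],
    [[38.5, -1.2, -0.2], -20],
    [[38.5, -1.2, -0.2], -20]
  ]
}}

```text
t: 15.45
eef_pos: [0.5778, -0.1718, 0.0642]
tool_rot: [-0.002, 0.787, -0.616, 0.0]
contact_force: [-0.4, 0.4, -0.8]
gripper_width: 0.398
```

```bash
python3 -c "
from h import *
where(); go(55,-175,1.8,-73); go(55,-175,25,-73); im=read_camera('top')[:,:,::-1]; c=get_calibration('top'); M=np.load('M.npy')
cv2.imwrite('pics/o2.png',ortho(im,c,M,z=.007))"
```

```text
t 15.45 mat [  54.7 -174.5] z 64.2 yaw -73.2 tilt [-0.002 -0.003 -1.   ] F [-0.4  0.4 -0.8] w 0.4
go (55, -175, 1.8, -73) -> [0.06, 0.0, 6.24] turn -0.2
go (55, -175, 25, -73) -> [0.06, -0.0, 3.92] turn -0.2
```

View pics/o2.png

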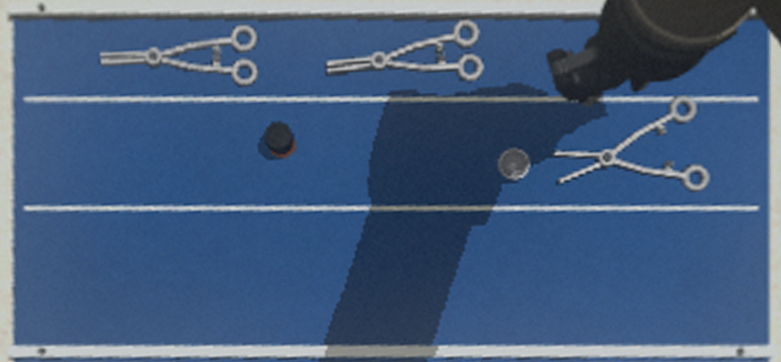

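Both shut ones lie in the far lane, and the jar and dish have not moved. The open one is still at (607,157). Descending beyond it now.

>>> {"op": "carry_out", "data": {
  "deltas": [
    [[0, 0, 2.5], 0],
    [[0, 0, 4.5], 0],
    [[0, 0, 5.5], 0],
    [[0, 0, 6.2], 0],
    [[0, 0, 6.2], 0]
  ]
}}

```text
t: 16.12
eef_pos: [0.5782, -0.1709, 0.0022]
tool_rot: [-0.002, 0.788, -0.616, 0.0]
contact_force: [-0.7, 0.5, -0.2]
gripper_width: 0.401
```

```bash
python3 -c "
from h import *
where(); go(20,-175,2,-73); go(-20,-175,2,-73)"
```

```text
t 16.12 mat [  55.  -173.5] z 2.2 yaw -73.1 tilt [-0.002 -0.003 -1.   ] F [-0.7  0.5 -0.2] w 0.4
go (20, -175, 2, -73) -> [-0.88, 3.4, 0.01] turn -0.1
go (-20, -175, 2, -73) -> [-2.04, 7.22, 0.0] turn -0.1
```

>>> {"op": "carry_out", "data": {
  "deltas": [
    [[-0.1, 0.35, 0], 0],
    [[-0.2, 0.7, 0], 0],
    [[-0.3, 1.0, 0], 0],
    [[-0.4, 1.35, 0], 0],
    [[-0.5, 1.65, 0], 0],
    [[-0.55, 1.95, 0], 0],
    [[-0.65, 2.25, 0], 0],
    [[-0.7, 2.55, 0], 0],
    [[-0.8, 2.85, 0], 0],
    [[-0.9, 3.15, 0], 0]
  ]
}}

```text
t: 17.38
eef_pos: [0.5453, -0.1697, 0.0021]
tool_rot: [-0.002, 0.788, -0.616, 0.0]
contact_force: [1.1, -0.0, -0.1]
gripper_width: 0.403
```

>>> {"op": "carry_out", "data": {
  "deltas": [
    [[-0.1, 0.3, 0], 0],
    [[-0.2, 0.6, 0], 0],
    [[-0.28, 0.95, 0], 0],
    [[-0.38, 1.3, 0], 0],
    [[-0.48, 1.65, 0], 0],
    [[-0.58, 2.0, 0], 0],
    [[-0.7, 2.35, 0], 0],
    [[-0.8, 2.7, 0], 0],
    [[-0.9, 3.05, 0], 0],
    [[-1.0, 3.4, 0], 0]
  ]
}}

```text
t: 18.62
eef_pos: [0.5096, -0.1682, 0.0021]
tool_rot: [-0.002, 0.788, -0.616, 0.0]
contact_force: [0.6, -0.7, -0.1]
gripper_width: 0.398
```

```bash
python3 -c "
from h import *
where(); go(-40,-175,2,-76);go(-78,-175,2,-76)
im=read_camera('top')[:,:,::-1]; c=get_calibration('top'); M=np.load('M.npy')
cv2.imwrite('pics/o3.png',ortho(im,c,M,xr=(-160,100),yr=(-340,-60),s=2.2,z=.007))"
```

```text
t 18.62 mat [ -13.5 -174.4] z 2.1 yaw -73.1 tilt [-0.002 -0.003 -1.   ] F [ 0.6 -0.7 -0.1] w 0.4
go (-40, -175, 2, -76) -> [-0.71, 2.55, 0.0] turn 2.9
go (-78, -175, 2, -76) -> [-1.81, 6.19, -0.01] turn 2.9
```

View pics/o3.png

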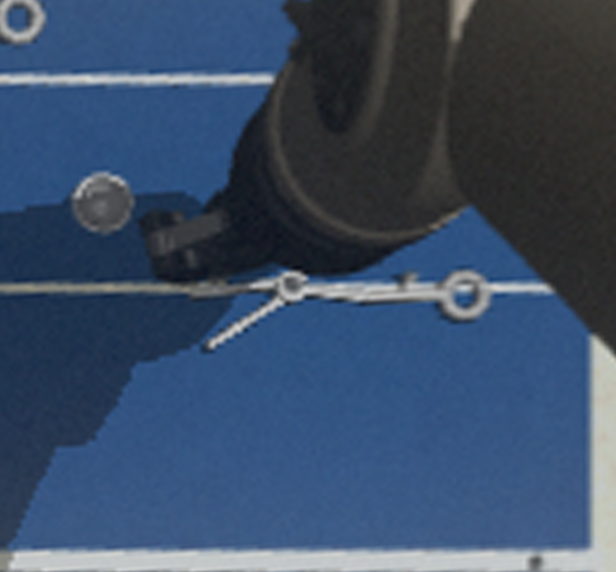

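Pivot at (292,286) → mat (-30,-193), near ring at (464,295) and near tip at (208,347). Both halves turned by the same ~10°, so the jaws are still open and the whole tool has just rotated. I'll keep pushing and turn it back gently.

>>> {"op": "carry_out", "data": {
  "deltas": [
    [[-0.1, 0.3, 0], 1],
    [[-0.2, 0.65, 0], 2],
    [[-0.3, 1.0, 0], 3],
    [[-0.4, 1.35, 0], 4],
    [[-0.5, 1.7, 0], 5],
    [[-0.6, 2.05, 0], 6],
    [[-0.7, 2.4, 0], 7],
    [[-0.8, 2.75, 0], 8],
    [[-0.9, 3.1, 0], 9],
    [[-1.0, 3.45, 0], 10]
  ]
}}

```text
t: 19.92
eef_pos: [0.4729, -0.1669, 0.0019]
tool_rot: [-0.001, 0.731, -0.683, -0.0]
contact_force: [-1.2, 0.7, -1.7]
gripper_width: 0.4
```

```bash
python3 -c "
from h import *
where(); go(-80,-175,2,-84)
im=read_camera('top')[:,:,::-1]; c=get_calibration('top'); M=np.load('M.npy')
cv2.imwrite('pics/o4.png',ortho(im,c,M,xr=(-160,100),yr=(-340,-60),s=2.2,z=.007))"
```

```text
t 19.93 mat [ -50.3 -174.9] z 1.9 yaw -83.2 tilt [-0.002 -0.002 -1.   ] F [-1.2  0.7 -1.7] w 0.4
go (-80, -175, 2, -84) -> [-0.34, 2.95, -0.01] turn 0.8
```

>>> {"op": "carry_out", "data": {
  "deltas": [
    [[-0.04, 0.3, 0], 0],
    [[-0.08, 0.65, 0], 0],
    [[-0.12, 1.0, 0], 0.5],
    [[-0.16, 1.35, 0], 1],
    [[-0.2, 1.7, 0], 1],
    [[-0.25, 2.05, 0], 1],
    [[-0.3, 2.4, 0], 1],
    [[-0.34, 2.75, 0], 1],
    [[-0.36, 3.05, 0], 1],
    [[-0.38, 3.25, 0], 1]
  ]
}}

```text
t: 21.22
eef_pos: [0.4394, -0.1653, 0.0018]
tool_rot: [-0.001, 0.724, -0.689, -0.001]
contact_force: [1.0, 0.1, -0.0]
gripper_width: 0.399
```

>>> {"op": "carry_out", "data": {
  "deltas": [
    [[0, -0.5, 0], 0],
    [[0, -2.0, 0], 0],
    [[0, -3.0, -2], 0],
    [[0, -4.0, -6], 0],
    [[0, -9.0, -10], 0],
    [[0, -14.0, -14], 0],
    [[0, -14.0, -14], 0]
  ]
}}

```text
t: 22.1
eef_pos: [0.586, -0.1576, 0.146]
tool_rot: [-0.004, 0.725, -0.688, 0.003]
contact_force: [-1.0, 0.2, -1.1]
gripper_width: 0.397
```

```bash
python3 -c "
from h import *
where(); M=np.load('M.npy')
im=read_camera('top')[:,:,::-1]; c=get_calibration('top'); A=ortho(im,c,M,xr=(-160,150),yr=(-340,340),s=1.15,z=.007); cv2.imwrite('pics/o5.png',A)
im=read_camera('wrist')[:,:,::-1]; c=get_calibration('wrist'); cv2.imwrite('pics/w7raw.png',im)
B=ortho(im,c,M,xr=(-160,10),yr=(-320,-80),s=1.4,z=.007); cv2.imwrite('pics/w7.png',B)
h=cv2.cvtColor(A,cv2.COLOR_BGR2HSV); m=((h[...,1]<110)&(h[...,2]>90)); 
m[:, :30]=0; m[:, -30:]=0
x=150-np.arange(A.shape[0])/1.15; y=340-np.arange(A.shape[1])/1.15
for n,a,b in (('near',-143,-35),('far',69,130),('mid',-26,61)):
  r=(x>a)&(x<b); k,l,s,ce=cv2.connectedComponentsWithStats((m&r[:,None]).astype(np.uint8))
  for q in s[1:]:
    if q[4]>20: print(n,'x',x[q[1]+q[3]-1].round(),x[q[1]].round(),'y',y[q[0]+q[2]-1].round(),y[q[0]].round(),q[4])
V=np.zeros((600,800,3),np.uint8); V[:A.shape[0],:A.shape[1]]=A; V[360:360+B.shape[0],:B.shape[1]]=B; cv2.imwrite('pics/fin.png',V)"
```

```text
t 22.1 mat [  62.2 -159.9] z 146.0 yaw -84.1 tilt [-0.001 -0.011 -1.   ] F [-1.   0.2 -1.1] w 0.4
near x -140.0 -35.0 y -288.0 -157.0 2679
far x 76.0 129.0 y 116.0 254.0 3214
far x 80.0 129.0 y -81.0 57.0 2819
mid x 60.0 60.0 y 288.0 314.0 31
mid x -7.0 22.0 y -121.0 -92.0 858
mid x -26.0 -17.0 y -247.0 -223.0 197
```

View pics/fin.png

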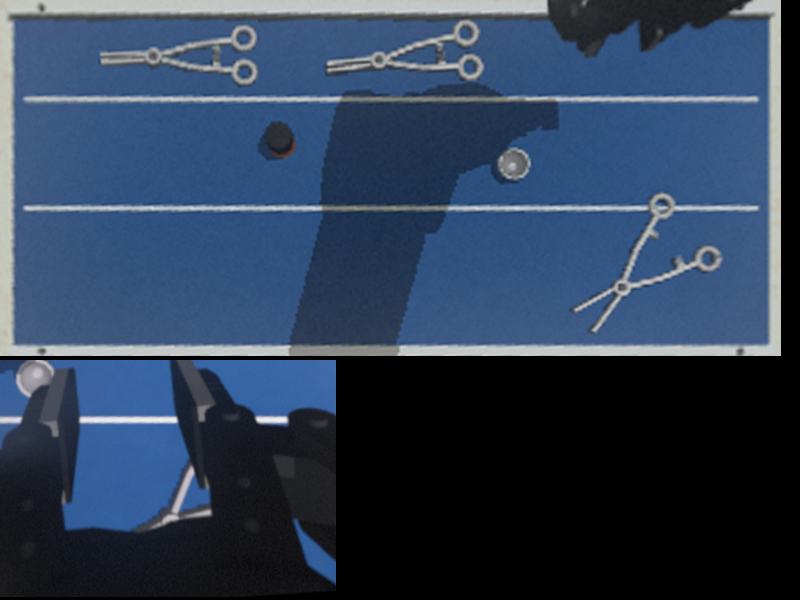

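The view shows the jaws still open: ring spacing is 60 mm, as before. But the tool has swung about 40° and its far ring at (662,206) sits on the near line. The shut pair, jar and dish are fine. I'll swing the far handle back gently by its ring, mainly along −y. That load is a few mN·m, against 30 mN·m of pivot friction.

```bash
python3 -c "
from h import *
where(); go(-33,-196,65,-26); go(-33,-196,2,-26)"
```

```text
t 22.2 mat [  56.2 -160.8] z 142.1 yaw -84.2 tilt [-0.002 -0.002 -1.   ] F [-0.2 -0.3 -0.4] w 0.4
go (-33, -196, 65, -26) -> [2.61, 9.25, 7.69] turn -58.2
go (-33, -196, 2, -26) -> [2.63, 9.26, 13.99] turn -58.2
```

>>> {"op": "carry_out", "data": {
  "deltas": [
    [[0.5, 2, 2], -9],
    [[1, 4, 4], -18],
    [[1.5, 6, 6], -28],
    [[2, 8, 7.7], -38],
    [[2.6, 9.25, 7.7], -48],
    [[2.6, 9.25, 7.7], -58],
    [[2.6, 9.25, 7.7], -58.2],
    [[2.6, 9.25, 7.7], -58.2]
  ]
}}

```text
t: 23.2
eef_pos: [0.4882, -0.1885, 0.0643]
tool_rot: [-0.001, 0.968, -0.251, -0.0]
contact_force: [1.0, 0.3, -0.2]
gripper_width: 0.399
```

```bash
python3 -c "
from h import *
where(); go(-33,-196,2,-26)
im=read_camera('wrist')[:,:,::-1]; cv2.imwrite('pics/w8.png',im); M=np.load('M.npy')
c=get_calibration('wrist')
for q in ('hemostat_1_ring_a','hemostat_1','hemostat_1_tip_a'):
  for d in models.spot_in(q,'wrist'): print(q,round(d['score'],2),(w2m(p2w([d['centre'][::-1]],c,.007),M)*1e3).round())
"
```

```text
t 23.2 mat [ -33.9 -195.7] z 64.3 yaw -26.2 tilt [-0.001 -0.003 -1.   ] F [ 1.   0.3 -0.2] w 0.4
go (-33, -196, 2, -26) -> [0.1, 0.0, 6.23] turn -0.2
hemostat_1 0.84 [[ -63. -218.]]
hemostat_1_tip_a 0.16 [[ -63. -219.]]
```

Geometry is consistent, so I'll descend and start the gentle push.

>>> {"op": "carry_out", "data": {
  "deltas": [
    [[0, 0, 3], 0],
    [[0, 0, 5], 0],
    [[0.1, 0, 6.2], 0],
    [[0.1, 0, 6.2], 0]
  ]
}}

```text
t: 23.9
eef_pos: [0.4898, -0.1885, 0.0023]
tool_rot: [-0.001, 0.968, -0.25, -0.0]
contact_force: [0.3, 0.4, -0.6]
gripper_width: 0.396
```

```bash
python3 -c "
from h import *
where(); go(-38,-206,2,-26); go(-48,-222,2,-31);go(-56,-234,2,-38)"
```

```text
t 23.9 mat [ -32.3 -195.7] z 2.3 yaw -26.0 tilt [-0.001 -0.003 -1.   ] F [ 0.3  0.4 -0.6] w 0.4
go (-38, -206, 2, -26) -> [-0.06, 1.18, 0.02] turn -0.0
go (-48, -222, 2, -31) -> [-0.25, 3.05, 0.02] turn 5.0
go (-56, -234, 2, -38) -> [-0.44, 4.48, 0.02] turn 12.0
```

>>> {"op": "carry_out", "data": {
  "deltas": [
    [[0, 0.45, 0], 0],
    [[0, 0.85, 0], 0],
    [[-0.05, 1.2, 0], 0],
    [[-0.1, 1.55, 0], 1],
    [[-0.15, 1.9, 0], 2],
    [[-0.2, 2.3, 0], 3],
    [[-0.2, 2.65, 0], 4],
    [[-0.25, 3.0, 0], 5],
    [[-0.3, 3.35, 0], 7],
    [[-0.35, 3.7, 0], 9]
  ]
}}

```text
t: 25.15
eef_pos: [0.4687, -0.2194, 0.0022]
tool_rot: [-0.001, 0.945, -0.326, -0.0]
contact_force: [0.4, 0.3, -0.4]
gripper_width: 0.4
```

>>> {"op": "carry_out", "data": {
  "deltas": [
    [[0, -0.5, 0], 0],
    [[0, -2.0, 0], 0],
    [[0, -3.0, -3], 0],
    [[-2, -8.0, -7], 0],
    [[-4, -14.0, -8], 0],
    [[-4, -18.0, -8], 0],
    [[-4, -18.0, -8], 0]
  ]
}}

```text
t: 26.02
eef_pos: [0.551, -0.047, 0.0836]
tool_rot: [-0.003, 0.947, -0.322, 0.001]
contact_force: [-0.1, -0.5, 0.5]
gripper_width: 0.397
```

```bash
cat > chk.py <<'E'
from h import *
where(); M=np.load('M.npy')
im=read_camera('top')[:,:,::-1]; c=get_calibration('top'); s=2.5
A=ortho(im,c,M,xr=(-148,0),yr=(-325,-120),s=s,z=.007); cv2.imwrite('pics/o6.png',A)
h=cv2.cvtColor(A,cv2.COLOR_BGR2HSV); m=((h[...,1]<125)&(h[...,2]>85)).astype(np.uint8)
x=-np.arange(A.shape[0])/s; y=-120-np.arange(A.shape[1])/s
# rings = enclosed holes in the steel mask
cn,hi=cv2.findContours(m,cv2.RETR_CCOMP,cv2.CHAIN_APPROX_NONE)
for i,k in enumerate(cn):
    a=cv2.contourArea(k); p=k.reshape(-1,2)
    if a>30: print('hole' if hi[0][i][3]>=0 else 'blob',round(a/s/s),'x',x[p[:,1].max()].round(),x[p[:,1].min()].round(),'y',y[p[:,0].max()].round(),y[p[:,0].min()].round())
d=cv2.resize(m,None,fx=.18,fy=.13,interpolation=cv2.INTER_AREA) if 0 else m[::11,::6]
for r,row in enumerate(d): print('%5d '%(-r*11/s)+''.join('.#'[v] for v in row))
E
python3 chk.py
```

```text
t 26.02 mat [ 21.6 -51.3] z 83.6 yaw -34.7 tilt [-0.001 -0.007 -1.   ] F [-0.1 -0.5  0.5] w 0.4
blob 1403 x -148.0 -82.0 y -271.0 -157.0
hole 287 x -106.0 -86.0 y -239.0 -212.0
blob 6 x -72.0 -40.0 y -216.0 -192.0
blob 364 x -39.0 -27.0 y -191.0 -120.0
    0 ..................#...................................................................
   -4 ......................................................................................
   -8 ......................................................................................
  -13 ......................#...............................................................
  -17 .......................#..............................................................
  -22 ......................................................................................
  -26 ......................................................................................
  -30 ############################..........................................................
  -35 ......................................................................................
  -39 ....
[... 1614 characters left out ...]
#................................................
 -118 .............................####.....................#...............................
 -123 ..........................#####........................#..............................
 -127 ........................####..........................................................
 -132 .....................#####................................#...........................
 -136 ....................###....................................#..........................
 -140 ......................................................................................
 -145 ..............................................................#.......................
```

>>> {"op": "carry_out", "data": {
  "deltas": [
    [[-6, -3, -6], 0],
    [[-9, -8, -10], 0],
    [[-11, -14, -10], 0],
    [[-13, -20, -10], 0],
    [[-13, -20, -10], 0],
    [[-13, -20, -10], 0]
  ]
}}

```text
t: 26.82
eef_pos: [0.5688, 0.1898, 0.1837]
tool_rot: [-0.003, 0.947, -0.322, -0.0]
contact_force: [0.2, 0.0, 0.6]
gripper_width: 0.401
```

```bash
python3 chk.py
```

```text
t 26.82 mat [ 27.4 186.2] z 183.7 yaw -34.7 tilt [-0.002 -0.005 -1.   ] F [0.2 0.  0.6] w 0.4
blob 39 x -32.0 -24.0 y -202.0 -191.0
blob 14786 x -148.0 0.0 y -321.0 -120.0
hole 55 x -110.0 -100.0 y -288.0 -279.0
hole 62 x -54.0 -44.0 y -262.0 -254.0
    0 ................................######................................................
   -4 ###...........................#########...............................................
   -8 #######......................##########...............................................
  -13 ##########..................#####.....#...............................................
  -17 #############..............####.......................................................
  -22 ################...........##.........................................................
  -26 ##################.........##..####...................................................
  -30 ###################...........##.......#############################################..
  -35 #####################..................#..............................................
  -39 #######
[... 1611 characters left out ...]
############...............########..............
 -118 ###################################################...................................
 -123 ####################################################..................................
 -127 ######################################################................................
 -132 #######################################################...............................
 -136 #########################################################...........................#.
 -140 ##########################################################............................
 -145 ############################################################..........................
```

```bash
python3 -c "
from h import *
A=cv2.imread('pics/o6.png'); s=2.5
cols=slice(int((262-120)*s),int((254-120)*s)) 
g=A[:, int(134*s):int(142*s),2].mean(1)
for r in range(60,125,2): print(round(-r/s,1),round(g[r]),end='; ')
im=read_camera('top')[:,:,::-1]; c=get_calibration('top'); M=np.load('M.npy')
print()
for q in ('flux_jar','screw_dish','hemostat_1'):
  for d in models.spot_in(q,'top'): print(q,round(d['score'],2),(w2m(p2w([d['centre'][::-1]],c,.007),M)*1e3).round())
"
```

```text
-24.0 68; -24.8 68; -25.6 59; -26.4 58; -27.2 86; -28.0 130; -28.8 179; -29.6 220; -30.4 242; -31.2 233; -32.0 191; -32.8 133; -33.6 84; -34.4 68; -35.2 69; -36.0 65; -36.8 58; -37.6 71; -38.4 114; -39.2 166; -40.0 207; -40.8 220; -41.6 208; -42.4 181; -43.2 147; -44.0 111; -44.8 82; -45.6 72; -46.4 65; -47.2 60; -48.0 62; -48.8 65; -49.6 66; 
hemostat_1 0.57 [[ -72. -255.]]
hemostat_1 0.53 [[  50. -257.]]
```

```bash
python3 -c "
from h import *
M=np.load('M.npy'); c=get_calibration('top'); n=cv2.cvtColor(ortho(read_camera('top')[:,:,::-1],c,M,z=.007),6); o=cv2.cvtColor(ortho(cv2.imread('pics/top0.png'),c,M,z=.007),6)
for k,(u,v) in dict(dish=(513,163),jar=(278,139)).items():
  T=o[v-20:v+20,u-20:u+20]; r=cv2.matchTemplate(n[v-45:v+45,u-45:u+45],T,cv2.TM_CCOEFF_NORMED); _,mx,_,l=cv2.minMaxLoc(r); print(k,round(mx,2),'shift px',np.array(l)-25)
S=cv2.cvtColor(read_camera('scene')[:,:,::-1],6); S0=cv2.cvtColor(cv2.imread('pics/scene0.png'),6)
cs=get_calibration('scene')
for k,(x,y) in dict(dish=(4,-107),jar=(21,97)).items():
  u,v=w2p(np.r_[m2w([x/1e3,y/1e3],M)[0],.015],cs)[0].astype(int); T=S0[v-14:v+14,u-14:u+14]; r=cv2.matchTemplate(S[v-30:v+30,u-30:u+30],T,5); _,mx,_,l=cv2.minMaxLoc(r); print('scene',k,round(mx,2),np.array(l)-16)
"
```

```text
dish 0.26 shift px [-19  25]
jar 0.42 shift px [-7 25]
scene dish 1.0 [0 0]
scene jar 0.9 [0 0]
```

The scene camera shows the dish and jar exactly where they started; the arm hides both in the top view. Handing in.

```bash
python3 -c "
from station import bot
print(bot.hand_in())"
```

```text
the job is handed in; nothing more can be done
None
```

The job is handed in at about 27 s on the robot's clock, with all three hemostats in their lanes by my last measurements. I slid the two shut ones into the far lane first, then drew the open one into the near lane; none was picked up.

| Item | Last measured (mat frame) | Lane or limit |
|---|---|---|
| Shut, left | x 76 to 129 mm | 65 to 135 mm |
| Shut, middle | x 80 to about 132 mm (close to the far rail) | 65 to 135 mm |
| Open, far ring edge | x −39 mm, about 6 mm clear of the line | −30 mm line |
| Open, lowest tip | x about −138 mm, about 12 mm clear of the rail | −150 mm rail |
| Open, ring spacing | about 61 mm, 60 mm at the start, so still open | – |
| Jar and dish | no shift in the scene camera | – |

Some steps and checks did not go cleanly:
- **First push missed:** the part-open fingertips stood higher than I assumed and passed over the middle hemostat. I probed down to the mat and repeated the push.
- **Open hemostat swung:** it turned about 40° while being drawn in, leaving its far ring on the near line. I nudged that ring back gently and it still lies somewhat tilted.
- **Top-view check failed:** the arm hid the jar and dish in the final top view, so the comparison there was meaningless. Their positions rest on the scene camera alone.
- **Last checks by numbers only:** I had used all 12 picture views, so I did not look at the open hemostat's final pose. Its near-side tip was only coarsely measured.

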